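Hold open the shutter of a bench light-curing box

ROBOT

A 6-joint arm with a two-finger parallel gripper is mounted at the origin on the work surface. World frame = base frame: x ahead of the robot, y to its left, z up, the work surface at z = 0. Lengths are in m, angles in rad, forces in N, time in s.
With the tool pointing down it reaches from about 0.3 to 1 m from the base axis. Payload 5.1 kg.
Tool frame: the origin (TCP) lies on the centre line of the jaws, within the pads' length; the fingertips stand env.tips_ahead ahead of it and the grasp point (between the pads) lies 11 mm behind it (env.tips_ahead is the distance from the TCP to the fingertips, in m); z points along the fingers, y is the direction in which the jaws open and shut (so a half turn about z gives the same grasp; the last joint's range is limited). The gripper opens to 95 mm and grips with 3 to 60 N. Pads are 20 mm wide; open, the fingers measure 119 mm over their backs; the gripper's body (75 mm by 180 mm) begins 59 mm behind the grasp point.
Start: joints at [-1.364, 0.124, 1.65, -0, 1.367, -0.083], TCP at [0.186, -0.623, 0.223] pointing down, gripper open.
Joint ranges: [-2.61, 2.61], [-1.02, 2.33], [0.03, 2.71], [-1.35, 4.49], [0.32, 2.68], [-2.91, 2.91]. Speed limits (rad/s): [2.57, 2.57, 3.14, 3.14, 3.14, 3.14].

INTERFACE

Orientations are given as a unit quaternion [x, y, z, w].
In Python, from plant import monitor, capture, get_calibration, hand_in, cut_out, place_of, env gives the robot as it stands.
- The arm moves only by the tool apply_moves, never from a script. Its argument "commands" is one flat list of numbers, 7 for each row, row after row: the shift along the world's x, y, z in m, then the turn, a rotation vector about the world's x, y, z in degrees, then the opening in per cent of the stroke, from 0 (shut) to 100 (fully open). A call has 1 to 12 rows; each row shifts and turns the pose as measured when the row begins; what a row does not reach is not made up. A row lasts 1/10 s, in which the tool goes at most 50 mm and 8.59 degrees, less where a joint would pass 70% of its speed; a pose out of reach is approached as far as the arm can. A call is refused whole if a number of a shift passes 0.05 or a number of a turn 8.59, either way. A call with a gripper value outside its range is refused whole. The fingers move at their own pace and stop on an object; "grip_force" is the grip in N (left out, the last holds). Time passes only in rows, so rows that do not move let the fingers close. It gives the time, the measured TCP pose, the force and the opening at its end, in the units of the state.
- monitor.observe(): the state, without advancing time (a new reading comes with each control period).
- capture(name): name is "scene" or "top" or "wrist"; returns (picture, depth): 384x512x3 uint8, blue, green, red; 384x512 float32, m along the optical axis (not along the pixel's ray), 0 where there is no reading.
- get_calibration(name): a dict with "intrinsics" (3x3 intrinsics, pixels), "dist_coeffs" ([k1, k2, p1, p2, k3] as OpenCV has them; the pictures are not rectified), "pose" (4x4, takes a point from camera to world coordinates). Camera axes: x right, y down, z forward; pixel columns grow to the right and rows downward; lengths in m; the calibration is good to about 2 mm. A picture is of the moment at which its call begins: read the wrist's pose just before it. get_calibration takes no time and is no camera call; for the wrist camera it gives the pose at the moment of the call.
- hand_in(): hands the job in, once; it reports no verdict.
Trained networks look in the newest picture that a camera, given by its name, has taken for a name from the list of things; names that differ only in an ending like _2 or _b are one class to them, and where a whole thing is asked for, a point or a joint stands for the part that bears it (a point fixed in the world has none). Each returns a list of dicts, best first, with "conf" (0 to 1); they miss things now and then, are a little off and sometimes report something else, mostly with a low value. They report only what shows in the picture. A call takes as long as a camera call.
- cut_out(label, camera): "mask" (384x512 bool, what is visible of it).
- place_of(label, camera): "position" ([x, y, z] in m, in world coordinates, good to about 4 mm: a listed point, or the origin of a listed thing).
The state is a dict: "clock": time; "joints": joint angles; "joint_vel": joint speeds; "effort": joint torques, N m; "tool_pos": TCP position; "orientation": TCP orientation; "ft_force": force on the tool from outside, world axes, zero at the start; "moment": the same for the moment, N m; "gripper_width": opening from 0.0 (shut) to 1.0 (fully open).
Only numpy, scipy, OpenCV 4.12 (cv2) and the standard library are available. Lean on these libraries where they do the work, as an engineer would, in place of code of your own. Each camera call takes 0.05 s, during which the arm holds its last target. There are 200 camera calls.

TASK

Run a hand-held exposure on the light-curing box: on the key console press the square key fully down and let it up, then the round key in the same way, leaving the bar-shaped key alone. Then take the upright handle of the box's spring-return shutter slide, pull it out until its pointer arm is level with the index clamp on the bed, and keep it steady there for two seconds, finishing with the gripper still holding it at the mark, since it springs back if released. Do not knock the other things on the bench about.

Things in the scene. Friction and masses are not known exactly. Their poses are not given: they have to be found in the camera images.
- unit: Fixed light-curing box. Origin: on the bench under the shut shutter's handle. Its x points level from the handle into the box, y left, z up; the shutter pulls out along -x. Aluminium bed 120 mm wide, top 30 mm above the bench, from x = -130 to 70 mm; behind it a white housing 180 mm wide, 92 mm high, from x = 70 to 210 mm.
- shutter: Steel slide bar on the bed (26 mm wide, top 42 mm above the bench) with a black upright handle tab at its outer end and a thin pointer arm to the unit's +y. Origin and axes as unit when shut (it starts shut); moves along unit -x up to 95 mm, a stop beyond any mark. A spring pulls it back: 4.5 N shut, plus 0.9 N per 10 mm.
- handle (a point): Centre of the black upright handle tab: 14 mm thick along the pull (unit x), 44 mm wide (unit y), from 42 to 95 mm above the bench; this point is 68.5 mm up. 70 mm free between it and the housing when shut. On the bed beside it stand only the pointer arm and index, both under 45 mm high.
- pointer (a point): On top of the shutter's black pointer arm near its tip, on the arm's centre line. The arm is 8 mm wide (unit x) and reaches 45 mm out to unit +y from the slide's centre line; its top is 43 mm above the bench. In line with the handle's centre along the pull.
- mark (a point): Index line: top of the ridge of a small black index clamp (10 mm along the pull, 16 mm wide, 14 mm high) fixed on the bed at unit y = 54 mm, just outside the pointer's path (no contact). Axes as unit. A pull of 45 to 75 mm, different each time, brings the pointer level with it (same unit x).
- console: White key console, fixed, 90 x 200 x 35 mm; origin under its centre, long side along its own y. Three black 46 mm square housings, 12 mm high, stand on it in a row 60 mm apart, one key in each; which is where differs. Plain white caps stand 10 mm above the housings. It may be on either side, the curing box on the other.
- square (a joint): Spring key on a console: joint value is how far it is pressed, 0 = up, 0.006 m = fully down. It starts at 1.5 N and bottoms at about 5 N; pressed past 4.5 mm counts. It springs up when let go. Square cap, 24 x 24 mm: press first.
- square_top (a point): Centre of the top of the square key, 57 mm above the bench when up.
- round (a joint): Spring key on a console: joint value is how far it is pressed, 0 = up, 0.006 m = fully down. It starts at 1.5 N and bottoms at about 5 N; pressed past 4.5 mm counts. It springs up when let go. Round cap, 26 mm across: press second.
- round_top (a point): Centre of the top of the round key, 57 mm above the bench when up.
- bar (a joint): Spring key on a console: joint value is how far it is pressed, 0 = up, 0.006 m = fully down. It starts at 1.5 N and bottoms at about 5 N; pressed past 4.5 mm counts. It springs up when let go. Narrow bar cap, 38 x 12 mm, long side across the row: not to be pressed.
- bar_top (a point): Centre of the top of the bar key, 57 mm above the bench when up.
- cast: Loose white plaster dental cast, about 56 x 56 x 31 mm, origin under its centre: leave alone.
- cup: Loose steel cup, 48 mm wide, 50 mm high, beside the shutter bed: leave alone.
- brush: Loose brush 130 mm long lying in front of the console: leave alone.
- squeeze: Loose white bottle, 56 mm wide, 140 mm high, on the left: leave alone.
- jar: Loose amber jar, 60 mm wide, 70 mm high, on the right: leave alone.

How it is judged:
On the way, in this order (a step that is already met when the one before it is completed fails the run):
1. the square key is pressed fully down, the round key up (value of joint square above 0.0045 m and value of joint round below 0.0015 m), for 0.05 s.
2. then the round key is pressed fully down, the square key up again (value of joint round above 0.0045 m and value of joint square below 0.0015 m), for 0.05 s.
3. then the shutter is held by the fingers with its pointer at the mark for 1.5 s (x of pointer in the frame of mark between -0.005 and 0.005 m and contact force between the fingers and shutter above 2.5 N and linear speed of shutter below 0.01 m/s), for 1.5 s.
At the end, for the whole second after the job is handed in: The shutter's pointer stands within 5 mm of the index line along the pull and still (under 10 mm/s), the fingers holding it (contact over 2.5 N) with nothing else leaning on it, and all three keys are up (within 1.5 mm) (all of step 3 and value of joint each of square, round, bar below 0.0015 m and contact force between shutter and cast below 0.3 N and contact force between shutter and cup below 0.3 N and contact force between shutter and brush below 0.3 N and contact force between shutter and squeeze below 0.3 N and contact force between shutter and jar below 0.3 N); the arm keeps its last pose, push and grip.
It fails at once if the bar key is pressed (over 3 mm) (value of joint bar above 0.003 m).
It fails at once if two keys are down at once (value of joint each of square, round above 0.003 m).
It fails at once if a loose bystander is shifted by more than 30 mm or tipped over (distance of any of cast, cup, brush, squeeze, jar from where it was at the start of the episode above 0.03 m or angle between any of cup, squeeze, jar, cast's own z axis and vertical above 0.6 rad).
It also fails if it takes over 61 s, if anything falls off the work surface, if the arm or the gripper's body presses on something with over 40 N, if the wrist force passes 120 N, or if a joint passes its speed limit or range.

## Working session

There is one attempt and no reset: what is moved stays moved. The work goes in short steps, Python scripts to look and compute and a tool call to move; the robot and the scene stay as the last step left them, time stands still between calls to the robot, and variables do not carry over. Pictures are saved under pics/ and viewed, about 8 in all and at most 12, crops included, and the job is handed in when it is done.

Besides the shell and the picture viewer there is one more tool, called after "Emit:" in YAML: its name, and indented under it one key for each argument. apply_moves: Moves the arm, as the interface text tells. Its arguments: {"type":"object","properties":{"commands":{"type":"array","items":{"type":"number"}},"grip_force":{"type":"number"}},"required":["commands"]}

```bash
mkdir -p pics
python3 - <<'E'
from plant import monitor, capture, get_calibration, place_of, env
import cv2,numpy as np
s=monitor.observe();print(s, env.tips_ahead)
for c in ("top","scene"):
    p,d=capture(c); cv2.imwrite(f"pics/{c}0.png",p)
    print(c,np.round(get_calibration(c)["pose"][:3,3],3))
    for l in ("square_top","round_top","bar_top","handle","pointer","mark","console","unit","cup","cast","brush","squeeze","jar"):
        r=place_of(l,c)
        print(l,[(round(x["conf"],2),np.round(x["position"],4).tolist()) for x in r[:2]])
E
```

```text
{'clock': 0.0, 'joints': array([-1.36363066e+00,  1.24524784e-01,  1.65169884e+00,  2.06947206e-05,
        1.36750223e+00, -8.26043621e-02]), 'joint_vel': array([-0.000926  ,  0.0004895 , -0.00016504, -0.00011269, -0.00030184,
       -0.0001365 ]), 'effort': array([-5.10008140e-04, -4.17603135e+01, -3.59932208e+01,  7.74206989e-02,
        4.90340882e-02, -1.50153651e-04]), 'tool_pos': array([ 0.18556851, -0.62227994,  0.22135963]), 'orientation': array([ 9.89522254e-01,  1.44376488e-01, -5.62730979e-05, -1.06516091e-03]), 'ft_force': array([-0.35871408,  0.11384498,  0.85514601]), 'moment': array([ 0.01280084,  0.04470631, -0.01550313]), 'gripper_width': 1.001827615365237} 0.008
top [0.317 0.01  1.211]
square_top [(0.5, [0.5639, -0.1292, 0.0564])]
round_top [(0.49, [0.5531, -0.2441, 0.0588])]
bar_top [(0.61, [0.5596, -0.1879, 0.0586]), (0.38, [0.5721, 0.1808, 0.0035])]
handle []
pointer [(0.63, [0.5658, 0.2286, 0.0416])]
mark [(0.59, [0.497, 0.2352, 0.0393])]
console [(0.78, [0.5643, -0.1883, -0.0034])]
unit [(0.64, [0.5664, 0.183, 0.0037])]
cup [(0.78, [0.5843, 0.0846, -0.0037])]

[... 208 characters left out ...]
199 0.577 1.096]
square_top [(0.58, [0.5678, -0.1224, 0.0541]), (0.45, [0.5803, 0.0821, -0.0003])]
round_top [(0.62, [0.5529, -0.244, 0.0568])]
bar_top [(0.59, [0.5592, -0.1832, 0.0589]), (0.32, [0.5613, -0.1945, -0.0035])]
handle [(0.7, [0.5686, 0.1886, 0.0668])]
pointer [(0.76, [0.5666, 0.2237, 0.0455]), (0.59, [0.5511, -0.2442, 0.059])]
mark [(0.4, [0.4934, 0.2351, 0.0434])]
console [(0.86, [0.5626, -0.1913, -0.0029])]
unit [(0.83, [0.566, 0.1826, -0.0018])]
cup [(0.64, [0.5836, 0.0835, -0.0006]), (0.3, [0.5605, -0.1924, -0.0034])]
cast [(0.79, [0.419, 0.0173, 0.002])]
brush [(0.76, [0.4598, -0.173, 0.0021])]
squeeze [(0.62, [0.4864, 0.463, 0.0026])]
jar [(0.58, [0.501, -0.4459, 0.0066])]
```

View pics/top0.png

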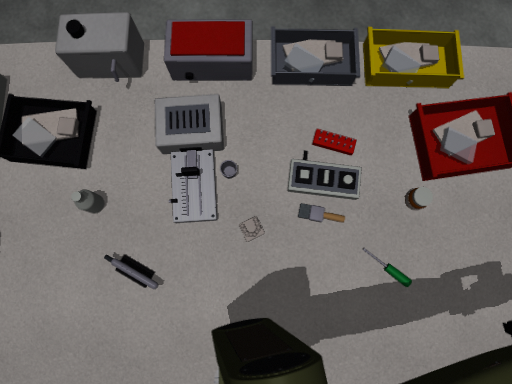

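View pics/scene0.png

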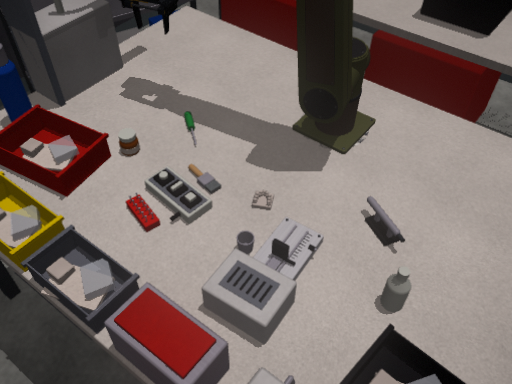

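The top view shows the square cap at about (304,174), the bar at (326,177) and the round cap at (348,180). The handle is at (189,171) and the index at (173,201). This agrees with the network. Next I'll refine the positions with depth.

```bash
cat > h.py <<'E'
import cv2,numpy as np
from plant import *
def cloud(c):
    p,d=capture(c);k=get_calibration(c)
    v,u=np.mgrid[:384,:512]
    n=cv2.undistortPoints(np.stack([u,v],-1).reshape(-1,1,2).astype(float),k["intrinsics"],np.array(k["dist_coeffs"])).reshape(384,512,2)
    P=np.dstack([n,np.ones((384,512))])*d[...,None]
    return p,d,P@k["pose"][:3,:3].T+k["pose"][:3,3]
E
python3 - <<'E'
from h import *
for c in("top","scene"):
    p,d,W=cloud(c); g=p.max(2)
    x,y,z=W[...,0],W[...,1],W[...,2]; ok=d>0
    def rect(m,n):
        pts=W[m][:,:2].astype(np.float32)
        if len(pts)<4: print(c,n,len(pts));return
        (a,b),s,an=cv2.minAreaRect(pts); print(c,n,len(pts),np.round([a,b],4),np.round(s,4),round(an,2),'zmed',np.round(np.median(W[m][:,2]),4),'mean',np.round(pts.mean(0),4))
    box=lambda cx,cy,r:ok&(abs(x-cx)<r)&(abs(y-cy)<r)
    for n,cx,cy in(("sq",.565,-.126),("round",.553,-.244),("bar",.5595,-.186)):
        m=box(cx,cy,.028)&(z>.051)&(z<.066); rect(m,n)
        rect(m&(g>120),n+" bright")
    u=(y>.05)&(y<.32)&(x>.38)&(x<.82)&ok
    rect(u&(z>.085)&(z<.1)&(x>.62),"housing top")
    rect(u&(z>.024)&(z<.036)&(x<.62),"bed")
    rect(box(.567,.187,.045)&(z>.087)&(z<.1),"handle top")
    rect(box(.567,.187,.045)&(z>.055)&(z<.1)&(g<90),"handle")
    rect(box(.497,.236,.02)&(z>.037)&(z<.055),"mark")
    rect(box(.567,.226,.02)&(z>.037)&(z<.05),"pointer")
    if c=="top": cv2.imwrite("pics/crop.png",np.hstack([cv2.resize(p[130:230,150:250],(400,400),interpolation=2),cv2.resize(p[130:230,275:375],(400,400),interpolation=2)]))
E
```

```text
top sq 83 [ 0.5667 -0.1229] [0.0339 0.0244] 78.09 zmed 0.0564 mean [ 0.5656 -0.1257]
top sq bright 56 [ 0.5658 -0.1256] [0.0198 0.0207] 88.13 zmed 0.0568 mean [ 0.566 -0.125]
top round 75 [ 0.5505 -0.2414] [0.0231 0.0343] 44.76 zmed 0.0568 mean [ 0.5516 -0.2427]
top round bright 51 [ 0.553  -0.2435] [0.0196 0.0205] 87.2 zmed 0.0575 mean [ 0.552  -0.2442]
top bar 64 [ 0.5622 -0.1855] [0.0239 0.0443] 65.79 zmed 0.0563 mean [ 0.5576 -0.1852]
top bar bright 33 [ 0.5598 -0.1848] [0.0061 0.0345] 86.85 zmed 0.0567 mean [ 0.5594 -0.1848]
top housing top 3176 [0.7063 0.1941] [0.1391 0.1806] 4.19 zmed 0.0922 mean [0.7039 0.1928]
top bed 2454 [0.5288 0.1523] [0.1865 0.1829] 1.63 zmed 0.0299 mean [0.5218 0.1779]
top handle top 92 [0.5675 0.1837] [0.0147 0.0429] 4.68 zmed 0.0943 mean [0.5667 0.1839]
top handle 141 [0.5674 0.1833] [0.0148 0.0435] 4.05 zmed 0.0929 mean [0.5649 0.1827]
top mark 21 [0.491  0.2346] [0.0088 0.0202] 2.81 zmed 0.041 mean [0.4909 0.2342]
top pointer 21 [0.5648 0.2177] [0.007  0.0198] 3.46 zmed 0.0434 mean [0.5646 0.2187]
scene sq 84 [ 0.5669 -0.1234] [0.0427 0.0396] 80.46
[... 324 characters left out ...]
r 67 [ 0.5611 -0.1793] [0.0433 0.0365] 68.22 zmed 0.0559 mean [ 0.5614 -0.1833]
scene bar bright 36 [ 0.5596 -0.1848] [0.0332 0.0124] 0.21 zmed 0.0576 mean [ 0.5596 -0.1849]
scene housing top 4059 [0.7085 0.1951] [0.1421 0.1801] 3.62 zmed 0.0927 mean [0.7124 0.1992]
scene bed 1852 [0.523  0.1509] [0.1689 0.184 ] 3.65 zmed 0.0312 mean [0.5195 0.1802]
scene handle top 108 [0.5672 0.1838] [0.0184 0.0445] 0.06 zmed 0.0948 mean [0.5694 0.1853]
scene handle 219 [0.569  0.1843] [0.0156 0.0436] 3.34 zmed 0.0828 mean [0.5723 0.1859]
scene mark 32 [0.4925 0.2357] [0.0098 0.0209] 14.68 zmed 0.041 mean [0.4934 0.2349]
scene pointer 32 [0.5658 0.2173] [0.01   0.0216] 4.89 zmed 0.0432 mean [0.5658 0.2177]
```

View pics/crop.png

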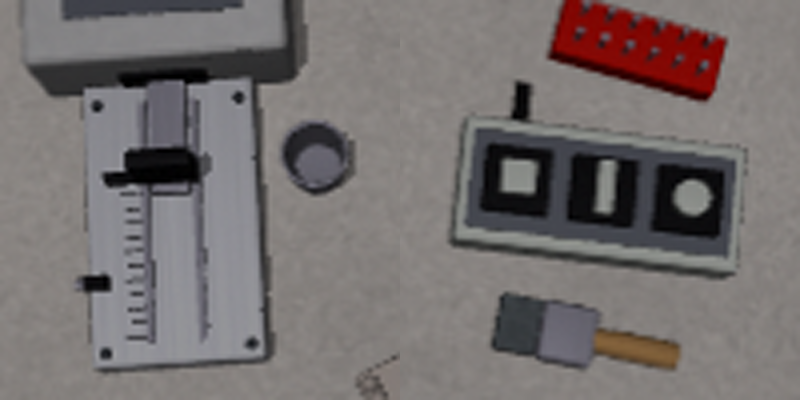

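Handle is at about (0.567, 0.184) with yaw about 4°, and the pull should be about 72 mm. I'll go to above the square key with the gripper shut, turning the jaws along the pull on the way.

Emit:
apply_moves:
  commands: [0.03,0.039,-0.004,0,0,6.45,0,0.03,0.039,-0.004,0,0,6.45,0,0.03,0.039,-0.004,0,0,6.45,0,0.03,0.039,-0.004,0,0,6.45,0,0.03,0.039,-0.004,0,0,6.45,0,0.03,0.039,-0.004,0,0,6.45,0,0.03,0.039,-0.004,0,0,6.45,0,0.03,0.039,-0.004,0,0,6.45,0,0.03,0.039,-0.004,0,0,6.45,0,0.03,0.039,-0.004,0,0,6.45,0,0.03,0.039,-0.004,0,0,6.45,0,0.03,0.039,-0.004,0,0,6.45,0]
  grip_force: 10

```text
clock: 2.7
tool_pos: [0.5465, -0.1493, 0.177]
orientation: [0.666, 0.746, 0.003, 0.005]
ft_force: [0.3, -0.5, 0.1]
gripper_width: 0.049
```

Emit:
apply_moves:
  commands: [0.019,0.024,-0.03,0,0,0,0,0,0,-0.04,0,0,0,0,0,0,-0.02,0,0,0,0,0,0,0,0,0,0,0,0,0,0,0,0,0,0]

```text
clock: 3.2
tool_pos: [0.5707, -0.1177, 0.0867]
orientation: [0.661, 0.75, 0.004, 0.007]
ft_force: [-0.3, -0.4, 0.5]
gripper_width: 0.009
```

Emit:
apply_moves:
  commands: [-0.004,-0.008,-0.008,0,0,-1,0,0,0,-0.006,0,0,0,0,0,0,-0.004,0,0,0,0,0,0,0,0,0,0,0]

```text
clock: 3.6
tool_pos: [0.5684, -0.1287, 0.072]
orientation: [0.669, 0.743, 0.006, 0.01]
ft_force: [0.5, -0.3, -0.2]
gripper_width: 0.004
```

Run:
```python
from h import *
from scipy.spatial.transform import Rotation as R
s=monitor.observe();print(s["tool_pos"],s["ft_force"]);print(R.from_quat(s["orientation"]).as_matrix().round(4))
```

```text
[ 0.56844393 -0.12866964  0.07196119] [ 0.50431688 -0.28468871 -0.22055305]
[[-0.1045  0.9943  0.0231]
 [ 0.9945  0.1047 -0.0057]
 [-0.0081  0.0223 -0.9997]]
```

Emit:
apply_moves:
  commands: [-0.002,0.003,-0.004,0.3,1.3,-2,0,0,0,-0.005,0,0,0,0,0,0,-0.004,0,0,0,0,0,0,-0.002,0,0,0,0,0,0,0,0,0,0,0]

```text
clock: 4.1
tool_pos: [0.5676, -0.1265, 0.0597]
orientation: [0.682, 0.731, 0.0, 0.002]
ft_force: [-2.3, 0.6, 5.1]
gripper_width: 0.007
```

Emit:
apply_moves:
  commands: [0,0,-0.003,0,0,0,0,0,0,-0.003,0,0,0,0,0,0,-0.002,0,0,0,0]

```text
clock: 4.4
tool_pos: [0.568, -0.1266, 0.0592]
orientation: [0.681, 0.732, -0.0, 0.0]
ft_force: [-5.4, 2.5, 9.1]
gripper_width: 0.003
```

It has bottomed: 9 N and no further travel. Now lift and go to the round key.

Emit:
apply_moves:
  commands: [0,0,0.02,0,0,0,0,0,0,0.015,0,0,0,0,-0.004,-0.035,0.005,0,0,0,0,-0.004,-0.035,0,0,0,0,0,-0.004,-0.03,0,0,0,0,0,-0.002,-0.012,0,0,0,0,0,0,0,0,0,0,0,0,0,0,0,0,0,0,0]

```text
clock: 5.2
tool_pos: [0.5549, -0.2415, 0.1029]
orientation: [0.68, 0.733, 0.001, 0.004]
ft_force: [-0.4, 0.1, 0.4]
gripper_width: 0.005
```

Emit:
apply_moves:
  commands: [-0.002,-0.003,-0.015,0,0,0,0,0,0,-0.012,0,0,0,0,0,0,-0.008,0,0,0,0,0,0,-0.005,0,0,0,0,0,0,-0.005,0,0,0,0,0,0,-0.002,0,0,0,0]

```text
clock: 5.8
tool_pos: [0.5545, -0.2419, 0.0593]
orientation: [0.678, 0.735, 0.0, 0.003]
ft_force: [-3.4, 0.8, 5.9]
gripper_width: 0.004
```

Emit:
apply_moves:
  commands: [0,0,-0.003,0,0,0,0,0,0,-0.003,0,0,0,0,0,0,-0.003,0,0,0,0]

```text
clock: 6.1
tool_pos: [0.5546, -0.242, 0.059]
orientation: [0.677, 0.736, -0.001, 0.002]
ft_force: [-9.1, 3.4, 18.4]
gripper_width: 0.005
```

Also bottomed. Next, lift and travel to above the handle, opening to 60 %.

Emit:
apply_moves:
  commands: [0,0,0.03,0,0,0,0,0,0,0.04,0,0,0,0,0,0,0.035,0,0,0,0,0.001,0.045,0,0,0,0,60,0.001,0.045,0,0,0,0,60,0.001,0.045,0,0,0,0,60,0.001,0.045,0,0,0,0,60,0.001,0.045,0,0,0,0,60,0.001,0.045,0,0,0,0,60,0.001,0.045,0,0,0,0,60,0.001,0.045,0,0,0,0,60,0.001,0.03,0,0,0,0,60]

```text
clock: 7.3
tool_pos: [0.5603, 0.163, 0.1651]
orientation: [0.679, 0.734, -0.0, 0.0]
ft_force: [0.4, -1.2, -0.0]
gripper_width: 0.597
```

Emit:
apply_moves:
  commands: [0,0,0,0,0,0,60,0,0,0,0,0,0,60,0,0,0,0,0,0,60]

```text
clock: 7.6
tool_pos: [0.5589, 0.1668, 0.1634]
orientation: [0.676, 0.737, -0.001, -0.001]
ft_force: [-1.0, 0.5, 0.1]
gripper_width: 0.602
```

Run:
```python
from h import *
from scipy.spatial.transform import Rotation as R
s=monitor.observe();print(s["tool_pos"],s["gripper_width"]);M=R.from_quat(s["orientation"]).as_matrix();print(M.round(4))
t=np.radians(4);T=np.c_[[-np.sin(t),np.cos(t),0],[np.cos(t),np.sin(t),0],[0,0,-1]]
print(np.degrees(R.from_matrix(T@M.T).as_rotvec()))
p,d,W=cloud("top");cv2.imwrite("pics/top2.png",p)
x,y,z=W[...,0],W[...,1],W[...,2]
m=(abs(x-.5655)<.028)&(abs(y+.125)<.028)
for n,cx,cy in(("sq",.566,-.1255),("round",.553,-.244),("bar",.5595,-.185)):
    k=(np.hypot(x-cx,y-cy)<.006)&(d>0);print(n,np.median(z[k]),k.sum())
p,d,W=cloud("wrist");cv2.imwrite("pics/wr.png",p)
x,y,z=W[...,0],W[...,1],W[...,2]
k=(z>.088)&(z<.1)&(abs(x-.567)<.04)&(abs(y-.184)<.05)&(d>0)
if k.sum()>5:print(k.sum(),cv2.minAreaRect(W[k][:,:2].astype(np.float32)))
for l in("handle","mark","pointer"):
    print(l,[(round(q["conf"],2),np.round(q["position"],4)) for q in place_of(l,"wrist")])
```

```text
[0.55888927 0.16677659 0.16336042] 0.602461635330715
[[-0.0855  0.9963 -0.0027]
 [ 0.9963  0.0855 -0.0012]
 [-0.001  -0.0028 -1.    ]]
[ 0.07039952 -0.1528489  -0.90737323]
sq 0.055538864256992726 15
round 0.05638105723606679 15
bar 0.056113832441020084 18
902 ((0.5675895810127258, 0.18313568830490112), (0.013797079212963581, 0.04425879940390587), 5.002091884613037)
handle [(0.71, array([0.5674, 0.1877, 0.0695])), (0.17, array([0.5658, 0.1832, 0.0036]))]
mark [(0.6, array([0.4933, 0.2298, 0.0411])), (0.19, array([0.5675, 0.2265, 0.0437]))]
pointer [(0.92, array([0.5641, 0.2265, 0.0448]))]
```

View pics/wr.png

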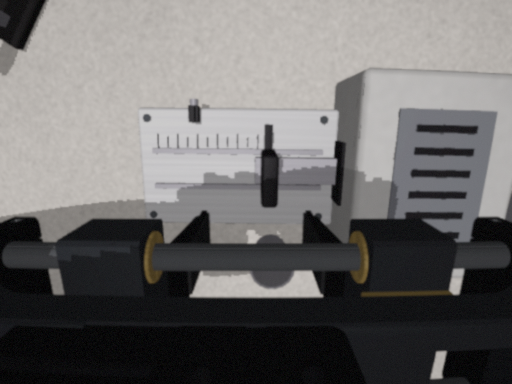

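Wrist view: handle at (269,178), pointer arm tip at (268,130), index clamp at (194,113), cup hidden under the gripper. All three keys are up. I'll measure the pull in this view.

```bash
cat > pull.py <<'E'
from h import *
def run(px):
    p,d,W=cloud("wrist"); t=np.radians(4.5); ex=np.array([np.cos(t),np.sin(t)]);ey=np.array([-ex[1],ex[0]])
    A=(W[...,:2]-[.5675,.1832]); X=A@ex;Y=A@ey;z=W[...,2]; ok=(d>0)&(z>.0385)&(z<.048)&(p.max(2)<110)
    f=lambda k:(k.sum(),np.round([X[k].min(),X[k].max(),np.median(X[k]),Y[k].min(),Y[k].max(),np.median(z[k])],4)) if k.sum() else 0
    print("pointer",f(ok&(Y>.028)&(Y<.05)&(abs(X-px)<.015)))
    print("mark",f(ok&(Y>.047)&(Y<.066)&(X<-.04)&(X>-.085)))
    return p
E
python3 -c "
from pull import *
run(0)"
```

```text
pointer (np.int64(132), array([-0.0033,  0.0037,  0.0005,  0.0288,  0.0439,  0.0421]))
mark (np.int64(151), array([-0.0755, -0.0661, -0.0702,  0.0473,  0.0621,  0.04  ]))
```

Emit:
apply_moves:
  commands: [0.0085,0.0165,-0.02,0,0,0,60,0,0,-0.02,0,0,0,60,0,0,0,0,0,0,60,0,0,0,0,0,0,60]

```text
clock: 8.3
tool_pos: [0.5697, 0.1814, 0.1251]
orientation: [0.678, 0.735, 0.001, 0.001]
ft_force: [-0.1, 0.0, 0.9]
gripper_width: 0.604
```

Pull is 71 mm. Now descend and close.

Emit:
apply_moves:
  commands: [-0.002,0.002,-0.02,0,0,0,60,0,0,-0.02,0,0,0,60,0,0,-0.015,0,0,0,60,0,0,-0.005,0,0,0,60,0,0,0,0,0,0,60]

```text
clock: 8.8
tool_pos: [0.5712, 0.1828, 0.0694]
orientation: [0.679, 0.734, 0.004, 0.003]
ft_force: [0.4, 0.1, 0.4]
gripper_width: 0.603
```

Emit:
apply_moves:
  commands: [-0.004,0,-0.004,0,0,0,60,0,0,0,0,0,0,40,0,0,0,0,0,0,25,0,0,0,0,0,0,0,0,0,0,0,0,0,0,0,0,0,0,0,0,0,0,0,0,0,0,0,0]
  grip_force: 30

```text
clock: 9.5
tool_pos: [0.5686, 0.1832, 0.069]
orientation: [0.679, 0.734, 0.006, 0.004]
ft_force: [-10.7, -1.5, 4.8]
gripper_width: 0.152
```

Emit:
apply_moves:
  commands: [-0.008,-0.0006,0,0,0,0,0,-0.01,-0.0008,0,0,0,0,0,-0.01,-0.0008,0,0,0,0,0,-0.01,-0.0008,0,0,0,0,0,-0.01,-0.0008,0,0,0,0,0,0,0,0,0,0,0,0]

```text
clock: 10.1
tool_pos: [0.5243, 0.18, 0.069]
orientation: [0.679, 0.734, 0.013, 0.009]
ft_force: [8.3, 0.7, -6.2]
gripper_width: 0.152
```

Emit:
apply_moves:
  commands: [-0.009,-0.0007,0,0,0,0,0,-0.009,-0.0007,0,0,0,0,0,-0.006,-0.0005,0,0,0,0,0,-0.002,0,0,0,0,0,0,0,0,0,0,0,0,0]

```text
clock: 10.6
tool_pos: [0.5042, 0.1785, 0.0692]
orientation: [0.68, 0.733, 0.022, 0.016]
ft_force: [10.2, 1.6, -6.9]
gripper_width: 0.157
```

Run:
```python
from pull import *
from scipy.spatial.transform import Rotation as R
p=run(-.068);cv2.imwrite("pics/wr2.png",p)
for c in("wrist","top","scene"):
    if c!="wrist": capture(c)
    for l in("handle","mark","pointer"): print(c,l,[(round(q["conf"],2),np.round(q["position"],4)) for q in place_of(l,c)[:1]])
s=monitor.observe();print(s["tool_pos"],s["ft_force"],R.from_quat(s["orientation"]).as_matrix()[:,2].round(4))
```

```text
pointer (np.int64(354), array([-0.0754, -0.0612, -0.0652,  0.0281,  0.0498,  0.0422]))
mark (np.int64(312), array([-0.076 , -0.0669, -0.0714,  0.0472,  0.0622,  0.0398]))
wrist handle [(0.91, array([0.505 , 0.179 , 0.0678]))]
wrist mark [(0.75, array([0.4942, 0.2303, 0.0409]))]
wrist pointer [(0.78, array([0.5026, 0.2212, 0.0438]))]
top handle []
top mark []
top pointer []
scene handle [(0.81, array([0.505 , 0.1838, 0.0675]))]
scene mark [(0.62, array([0.4918, 0.2344, 0.0437]))]
scene pointer [(0.88, array([0.5034, 0.2215, 0.0444]))]
[0.50441892 0.17854183 0.06915334] [10.34227859  1.37055469 -6.51259035] [ 0.0534  0.0101 -0.9985]
```

View pics/wr2.png

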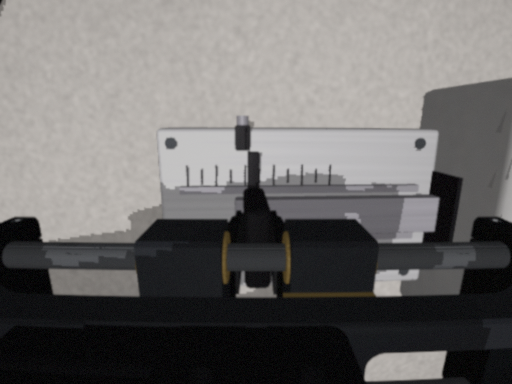

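The wrist view shows the pointer tip at about (254,160) and the index at (243,138), so roughly 6 mm remain. I'll finish the pull and take out the 3° tilt.

Emit:
apply_moves:
  commands: [-0.005,-0.0004,0,-0.2,1.2,0,0,-0.004,-0.0003,0,-0.2,1,0,0,0,0,0,0,0,0,0,0,0,0,0,0,0,0]

```text
clock: 11.6
tool_pos: [0.5021, 0.1784, 0.0691]
orientation: [0.68, 0.733, 0.014, 0.011]
ft_force: [10.5, 1.4, -6.6]
gripper_width: 0.155
```

```bash
sed -i 's/(Y<.05)/(Y<.044)/' pull.py
cat > st.py <<'E'
from pull import *
from scipy.spatial.transform import Rotation as R
run(-.068)
s=monitor.observe();print(s["clock"],s["tool_pos"].round(4),s["ft_force"].round(1),R.from_quat(s["orientation"]).as_matrix()[:,2].round(4))
E
python3 st.py
```

```text
pointer (np.int64(273), array([-0.0697, -0.0631, -0.0664,  0.028 ,  0.044 ,  0.0422]))
mark (np.int64(319), array([-0.076 , -0.0669, -0.0714,  0.0471,  0.0621,  0.0398]))
11.65 [0.5023 0.1784 0.0692] [10.8  1.9 -7.1] [ 0.0355  0.0068 -0.9993]
```

Emit:
apply_moves:
  commands: [-0.005,-0.0004,0,0,0.6,0,0,-0.004,-0.0003,0,0,0.4,0,0]

```text
clock: 11.85
tool_pos: [0.497, 0.178, 0.0691]
orientation: [0.68, 0.733, 0.013, 0.008]
ft_force: [10.9, 1.7, -7.7]
gripper_width: 0.153
```

```bash
python3 st.py
```

```text
pointer (np.int64(298), array([-0.0753, -0.068 , -0.0717,  0.0281,  0.044 ,  0.0421]))
mark (np.int64(300), array([-0.0764, -0.0673, -0.0719,  0.0472,  0.0622,  0.0399]))
11.9 [0.4968 0.178  0.0691] [ 9.8  1.2 -8.6] [ 0.0291  0.0088 -0.9995]
```

Emit:
apply_moves:
  commands: [0,0,0,0,0,0,0,0,0,0,0,0,0,0,0,0,0,0,0,0,0]

```text
clock: 12.2
tool_pos: [0.5016, 0.1783, 0.0692]
orientation: [0.68, 0.733, 0.019, 0.012]
ft_force: [10.0, 1.9, -7.2]
gripper_width: 0.155
```

```bash
python3 st.py
```

```text
pointer (np.int64(295), array([-0.0707, -0.0634, -0.0673,  0.0281,  0.044 ,  0.0422]))
mark (np.int64(312), array([-0.0761, -0.0671, -0.0717,  0.0472,  0.0622,  0.0397]))
12.25 [0.5017 0.1783 0.0692] [10.7  2.5 -7. ] [ 0.0445  0.0111 -0.9989]
```

Still rows sag about 1.6 mm and 0.45° each under the spring, because each row starts again from the measured pose. I'll add a matching lead to every holding row.

Emit:
apply_moves:
  commands: [-0.0045,-0.0003,0,0,0.8,0,0,-0.004,-0.0003,0,-0.1,0.7,0,0,-0.0017,-0.0001,0,0,0.5,0,0,-0.0017,-0.0001,0,0,0.5,0,0]

```text
clock: 12.65
tool_pos: [0.4969, 0.1781, 0.0692]
orientation: [0.68, 0.733, 0.012, 0.004]
ft_force: [10.8, 1.9, -7.6]
gripper_width: 0.151
```

```bash
python3 st.py
```

```text
pointer (np.int64(266), array([-0.0747, -0.0681, -0.0714,  0.0281,  0.044 ,  0.0422]))
mark (np.int64(322), array([-0.0764, -0.0667, -0.0714,  0.047 ,  0.0624,  0.0396]))
12.7 [0.4969 0.1781 0.0692] [10.1  1.1 -7.8] [ 0.0226  0.0123 -0.9997]
```

Level with the mark. Now hold with the lead.

Emit:
apply_moves:
  commands: [-0.0017,-0.0001,0,0,0.5,0,0,-0.0017,-0.0001,0,0,0.5,0,0,-0.0017,-0.0001,0,0,0.5,0,0,-0.0017,-0.0001,0,0,0.5,0,0,-0.0017,-0.0001,0,0,0.5,0,0]

```text
clock: 13.2
tool_pos: [0.4981, 0.1782, 0.0692]
orientation: [0.68, 0.733, 0.009, -0.002]
ft_force: [10.5, 1.7, -8.2]
gripper_width: 0.146
```

```bash
python3 st.py
```

```text
pointer (np.int64(288), array([-0.0738, -0.0666, -0.0702,  0.0283,  0.0438,  0.0422]))
mark (np.int64(305), array([-0.0762, -0.0672, -0.0711,  0.0472,  0.0626,  0.0399]))
13.25 [0.4982 0.1782 0.0693] [10.3  2.3 -7.4] [ 0.0085  0.0162 -0.9998]
```

Emit:
apply_moves:
  commands: [-0.0021,-0.0001,0,-0.1,0.4,0,0,-0.0021,-0.0001,0,-0.1,0.4,0,0,-0.0021,-0.0001,0,-0.1,0.4,0,0,-0.002,-0.0001,0,-0.1,0.4,0,0,-0.002,-0.0001,0,-0.1,0.4,0,0,-0.002,-0.0001,0,-0.1,0.4,0,0,-0.002,-0.0001,0,-0.1,0.4,0,0,-0.002,-0.0001,0,-0.1,0.4,0,0,-0.002,-0.0001,0,-0.1,0.4,0,0,-0.002,-0.0001,0,-0.1,0.4,0,0]

```text
clock: 14.25
tool_pos: [0.499, 0.1782, 0.0693]
orientation: [0.681, 0.732, 0.004, -0.001]
ft_force: [9.5, 0.9, -8.5]
gripper_width: 0.145
```

```bash
python3 st.py
```

```text
pointer (np.int64(283), array([-0.073 , -0.0658, -0.0692,  0.0281,  0.044 ,  0.0421]))
mark (np.int64(301), array([-0.0761, -0.067 , -0.0715,  0.0472,  0.0623,  0.0398]))
14.3 [0.499  0.1782 0.0693] [10.6  0.6 -7.6] [ 0.0035  0.0069 -1.    ]
```

Emit:
apply_moves:
  commands: [-0.0025,-0.0002,0,0,0.4,0,0,-0.0025,-0.0002,0,0,0.4,0,0,-0.0025,-0.0002,0,0,0.4,0,0,-0.0025,-0.0002,0,0,0.4,0,0,-0.0023,-0.0002,0,0,0.4,0,0,-0.0022,-0.0001,0,0,0.4,0,0,-0.0022,-0.0001,0,0,0.4,0,0,-0.0022,-0.0001,0,0,0.4,0,0,-0.0022,-0.0001,0,0,0.4,0,0,-0.0022,-0.0001,0,0,0.4,0,0,-0.0022,-0.0001,0,0,0.4,0,0,-0.0022,-0.0001,0,0,0.4,0,0]

```text
clock: 15.5
tool_pos: [0.498, 0.1782, 0.0693]
orientation: [0.681, 0.733, 0.007, -0.005]
ft_force: [10.9, 2.3, -8.6]
gripper_width: 0.147
```

```bash
python3 st.py
```

```text
pointer (np.int64(264), array([-0.0735, -0.0669, -0.0702,  0.0281,  0.0437,  0.0422]))
mark (np.int64(311), array([-0.0765, -0.0669, -0.0714,  0.0472,  0.062 ,  0.0396]))
15.55 [0.498  0.1782 0.0693] [10.8  2.3 -8.1] [ 0.0026  0.0166 -0.9999]
```

Held steady within about 2.5 mm for roughly 3 s. One more holding batch for margin, then final checks with the target held.

Emit:
apply_moves:
  commands: [-0.0023,-0.0002,0,-0.1,0.3,0,0,-0.0023,-0.0002,0,-0.1,0.3,0,0,-0.0023,-0.0002,0,-0.1,0.3,0,0,-0.0023,-0.0002,0,-0.1,0.3,0,0,-0.0023,-0.0002,0,-0.1,0.3,0,0,-0.0023,-0.0002,0,-0.1,0.3,0,0,-0.0023,-0.0002,0,-0.1,0.3,0,0,-0.0023,-0.0002,0,-0.1,0.3,0,0,-0.0023,-0.0002,0,-0.1,0.3,0,0,-0.0023,-0.0002,0,-0.1,0.3,0,0,-0.0023,-0.0002,0,-0.1,0.3,0,0,-0.0023,-0.0002,0,-0.1,0.3,0,0]

```text
clock: 16.75
tool_pos: [0.4942, 0.1779, 0.0693]
orientation: [0.682, 0.731, 0.007, 0.002]
ft_force: [11.1, -0.2, -8.4]
gripper_width: 0.148
```

```bash
python3 st.py
python3 - <<'E'
from h import *
for i in range(30):
    capture("wrist")
    if i%6==0:print(monitor.observe()["tool_pos"].round(4))
p,d,W=cloud("scene");cv2.imwrite("pics/end.png",p)
x,y,z=W[...,0],W[...,1],W[...,2]
for n,cx,cy in(("sq",.566,-.1255),("round",.553,-.244),("bar",.5595,-.185)):
    k=(np.hypot(x-cx,y-cy)<.006)&(d>0);print(n,np.median(z[k]))
for l in("cast","cup","brush","squeeze","jar"):print(l,[np.round(q["position"],3) for q in place_of(l,"scene")[:1]])
E
python3 st.py
```

```text
pointer (np.int64(268), array([-0.0777, -0.071 , -0.0743,  0.0282,  0.044 ,  0.0423]))
mark (np.int64(321), array([-0.0766, -0.067 , -0.0716,  0.047 ,  0.0623,  0.0397]))
16.8 [0.4942 0.1779 0.0693] [10.9  1.  -7.4] [ 0.0123  0.0083 -0.9999]
[0.4942 0.1779 0.0693]
[0.4942 0.1779 0.0693]
[0.4942 0.1779 0.0693]
[0.4942 0.1779 0.0694]
[0.4942 0.1779 0.0693]
sq 0.05678277746932414
round 0.057937716102088865
bar 0.05735681573938689
cast [array([0.418, 0.015, 0.003])]
cup [array([0.585, 0.079, 0.   ])]
brush [array([ 0.46 , -0.173,  0.002])]
squeeze [array([ 0.489,  0.463, -0.001])]
jar [array([ 0.502, -0.448,  0.001])]
pointer (np.int64(270), array([-0.0783, -0.071 , -0.0743,  0.0281,  0.044 ,  0.0422]))
mark (np.int64(317), array([-0.0761, -0.067 , -0.0716,  0.0472,  0.0623,  0.0398]))
18.65 [0.4942 0.1779 0.0693] [10.5  1.4 -7.4] [ 0.0122  0.0083 -0.9999]
```

View pics/end.png

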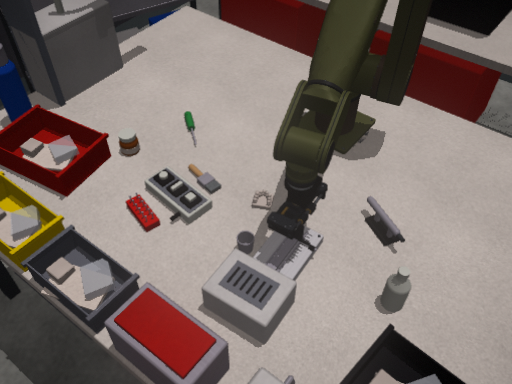

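The gripper is holding the slide over the bed, with nothing disturbed. The target holds perfectly still, but 2.7 mm past the mark, so I'll ease back about 2.5 mm.

Emit:
apply_moves:
  commands: [-0.0012,-0.0001,0,0,0.3,0,0,-0.0013,-0.0001,0,0,0.3,0,0,-0.0016,-0.0001,0,0,0.3,0,0,-0.002,-0.0001,0,0,0.3,0,0]

```text
clock: 19.05
tool_pos: [0.4953, 0.178, 0.0694]
orientation: [0.682, 0.731, 0.009, 0.0]
ft_force: [11.3, 1.4, -7.7]
gripper_width: 0.15
```

Run:
```python
import st
for i in range(40): st.capture("wrist")
st.run(-.07); print(st.monitor.observe()["tool_pos"],st.monitor.observe()["gripper_width"])
```

```text
pointer (np.int64(262), array([-0.0766, -0.0699, -0.0732,  0.0282,  0.0436,  0.0422]))
mark (np.int64(306), array([-0.0762, -0.0671, -0.0717,  0.047 ,  0.0625,  0.0398]))
19.1 [0.4953 0.178  0.0693] [11.   2.3 -8.4] [ 0.0127  0.0124 -0.9998]
pointer (np.int64(266), array([-0.0766, -0.0699, -0.0732,  0.0282,  0.044 ,  0.0421]))
mark (np.int64(308), array([-0.0762, -0.0671, -0.0714,  0.047 ,  0.0625,  0.0397]))
[0.49525649 0.17798157 0.0693342 ] 0.14888392453965477
```

The pointer is 1.6 mm from the mark and stayed still over 2 s with the target held. Handing in.

```bash
python3 -c "
from plant import hand_in; print(hand_in())"
```

```text
the job is handed in; nothing more can be done
None
```

I pressed the square key, then the round key, each until it bottomed, and let both spring up. I then pulled the shutter about 71 mm to the index clamp. I held it there and handed the job in with the gripper still gripping it; no verdict was reported.

**Final hold:** the pointer stood about 1.6 mm past the index line, within the 5 mm allowed. It did not move over the last 2 s. The fingers were set to a 30 N grip, and the spring load was about 11 N.

**Keys:** the last check was about 2 s before hand-in. All three caps were up, at about 57 mm, and the bar key was not touched.

**Other items:** the detected positions of the cast, cup, brush, bottle and jar were within about 6 mm of where they started, close to the detector's accuracy. None had tipped in the picture.

**What went less smoothly:** during the first hold attempts the slide sagged back by up to about 5 mm, because each move starts from the measured pose. I countered this with a small lead in every holding move. It then stayed within about 3 mm of the mark for the rest of the job, except for one overshoot of 2.7 mm, which I partly eased back. I couldn't read the contact force between fingers and handle directly, so I judged it from the grip opening and the spring load.

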